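Shift the tube mixer into third gear and start it

ROBOT

A 6-joint arm with a two-finger parallel gripper is mounted at the origin on a cart in front of the work surface, level with it; the furniture and walls round the work are solid. World frame = base frame: x ahead of the robot, y to its left, z up, the work surface at z = 0. Lengths are in m, angles in rad, forces in N, time in s.
With the tool pointing down it reaches from about 0.275 to 0.875 m from the base axis. Payload 12.5 kg.
Tool frame: the origin (TCP) lies on the centre line of the jaws, within the pads' length; the fingertips stand r.finger_overhang ahead of it and the grasp point (between the pads) lies 3 mm ahead of it (r.finger_overhang is the distance from the TCP to the fingertips, in m); z points along the fingers, y is the line along which they close (so a half turn about z gives the same grasp; the last joint's range is limited). The gripper opens to 85 mm and grips with 20 to 120 N. Pads are 22 mm wide; open, the fingers measure 114 mm over their backs; the gripper's body (76 mm by 85 mm) begins 54 mm behind the grasp point. The pads swing forward as they close: fully open they stand 13 mm farther back than shut.
Start: joints at [1.199, 0.351, 1.652, -0, 1.139, -0.085], TCP at [0.156, 0.528, 0.215] pointing down, gripper open.
Joint ranges: [-2.75, 2.75], [-0.79, 2.1], [0.01, 2.65], [-1.57, 4.71], [0.07, 3.14], [-2.87, 2.87]. Speed limits (rad/s): [2.22, 2.22, 2.79, 3.14, 3.14, 3.14].

INTERFACE

Orientations are given as a unit quaternion [x, y, z, w].
In Python, from cell import r, optics gives the robot as it stands. The module is installed in compiled form; this text tells all that it offers. Calls block until the motion is done:
- r.move_to(position, orientation): joint-space move of the TCP to a pose.
- r.move_linear(position, rot=None, vel=0.15): straight line of the TCP; rot=None keeps the orientation; vel is the mean speed in m/s.
- r.set_joints(angles): joint-space move.
- r.set_gripper(opening, squeeze=None): opening from 0.0 (shut) to 1.0 (fully open); squeeze is the grip in N (None keeps the last); returns when the fingers have stopped.
- r.sleep(seconds).
- r.inverse_kinematics(position, orientation): joint angles nearest the present ones, or None.
- optics.get_image(name): name is "scene" or "top" or "wrist"; returns a dict with "pixels" (400x640x3 uint8, red, green, blue), "depth" (400x640 float32, m along the optical axis (not along the pixel's ray), 0 where there is no reading), "fx", "fy", "cx", "cy" (pixels), "D" ([k1, k2, p1, p2, k3] as OpenCV has them; the pictures are not rectified), "camera_from_world" (4x4, takes a point from world to camera coordinates); the wrist camera has in their place "mount" (4x4, takes a point from camera to tool coordinates, whose origin is the TCP and whose axes are the flange's). Camera axes: x right, y down, z forward; pixel columns grow to the right and rows downward; lengths in m; the calibration is good to about 2 mm. A picture is of the moment at which its call begins: read the wrist's pose just before it.
A pose or a line that the arm cannot do raises r.PlanningError and nothing moves.
- r.hand_in(): hands the job in; it is judged then, once.
Readings, each from a call of its own:
- r.current_t(): time.
- r.current_q(): joint angles.
- r.current_qvel(): joint speeds.
- r.current_effort(): joint torques, N m.
- r.current_tool_pos(): TCP position.
- r.current_ee_rot(): TCP orientation.
- r.current_contact_force(): force on the tool from outside, world axes, zero at the start.
- r.current_torque(): the same for the moment, N m.
- r.current_opening(): opening from 0.0 (shut) to 1.0 (fully open).
- r.current_finger_force(): force on a finger pad.
Only numpy, scipy, OpenCV 4.12 (cv2) and the standard library are available. Lean on these libraries where they do the work, as an engineer would, in place of code of your own. Each camera call takes 0.05 s, during which the arm holds its last target. There are 200 camera calls.

TASK

The tube roller mixer stands still with its gear lever in second gear, the front left slot of the H-shaped gate, not always fully home. Push the lever with the fingers, without gripping it, out through the cross passage and into third gear, the back right slot, fully home to the slot's end, and only then press the start button all the way down and let it go. Leave the tubes on the rollers and everything round the mixer where it is.

Things in the scene. Friction and masses are not known exactly. Their poses are not given: they have to be found in the camera images.
- mixer: white tube roller mixer, 217 mm deep, 340 mm wide, fixed to the worktop: rollers behind, a level deck 80 mm high along the front with the gear gate right of its middle and the start button on its left part. Origin on the worktop 125 mm behind the front face, midway between the ends; x to its back, y to its left (seen from its front, where the robot stands), z up
- gate_centre (a point): middle of the H gate, on the top of its steel plate (60 by 64 mm, 84 mm above the worktop); axes as the mixer's. Two lanes along x, 24 mm apart, each 12 mm wide and 38 mm long, joined by a 14 mm wide cross passage through the middle. Lane ends are the gears, marked by 1 to 4 raised pips: 1 back left, 2 front left, 3 back right, 4 front right
- slot_3 (a point): where the middle of the lever's rod passes the plate's top when fully home in third gear, at the back end of the right lane, 15 mm behind and 12 mm to the right of the gate centre
- knob (a point): centre of the lever's black ball knob, 29 mm wide; moves with the lever, an 8 mm rod on a cross pivot 54 mm below the plate's top. The knob centre is 97 mm from the pivot, 43 mm above the plate when upright; at the slot ends about 26 mm behind or in front of, and 22 mm beside, the gate centre. The plate's edges and the round-ended tongues between the lanes stop the rod
- gear_fore (a joint): lean of the lever to the mixer's front or back, rad: 0 in the cross passage (free to cross within about +-0.05), positive when the knob leans to the back; it stops at about +-0.27 at the slot ends. It starts in the front left slot, between -0.265 and -0.165. About 1.3 N at the knob moves it; it stays where it is left
- gear_side (a joint): lean of the lever to the side, rad: about -0.22 in the left lane, +0.22 in the right lane (each with some 0.06 of play), 0 half-way; friction as for gear_fore
- start_top (a point): centre of the top of the start button, a round grey button 28 mm in diameter in a 44 mm black bezel, standing 18 mm over the deck; it is pressed straight down
- start (a joint): travel of the start button, m: 0 up, 0.006 fully down (about 5 N); it springs back
- tube_0: capped sample tube lying across the mixer in a groove between rollers, 88 mm long, 14 mm thick, loose; origin at its centre, 77 mm above the worktop. A bystander: it stays in its groove
- tube_1: capped sample tube lying across the mixer in a groove between rollers, 88 mm long, 14 mm thick, loose; origin at its centre, 77 mm above the worktop. A bystander: it stays in its groove
- tube_2: capped sample tube lying across the mixer in a groove between rollers, 88 mm long, 14 mm thick, loose; origin at its centre, 77 mm above the worktop. A bystander: it stays in its groove
- cup: specimen cup with a white lid, 63 mm wide, 72 mm high, loose, standing at the mixer's right end; origin under its centre. A bystander
- oil: small brown dropper bottle with a black cap, 26 mm wide, 60 mm high, loose, standing at the mixer's left end; origin under its centre. A bystander
- pen: white pen, 145 mm long, 11 mm thick, loose, lying to the left of the mixer; origin under its centre. A bystander
- dish: petri dish, 60 mm wide, 14 mm high, loose, lying in front of the mixer; origin under its centre. A bystander

How it is judged:
On the way, in this order (a step that is already met when the one before it is completed fails the run):
1. the lever is fully home in the back right slot (value of joint gear_fore above 0.235 rad and value of joint gear_side above 0.14 rad), for 0.2 s.
2. the start button is pressed all the way down (value of joint start above 0.005 m), for 0.1 s.
At the end, for the whole second after the job is handed in: the lever rests fully home in the back right slot (gear_fore above 0.235, gear_side above 0.14), the start button is up again, and no tube or bystander is more than 20 mm from where it began (all of step 1 and value of joint start below 0.0015 m and distance of each of cup, oil, pen, dish, tube_0, tube_1, tube_2 from where it was at the start of the episode below 0.02 m); the robot touches nothing.
It fails at once if the start button is pressed while the lever is not home in the back right slot (value of joint start above 0.003 m and not (value of joint gear_fore above 0.235 rad and value of joint gear_side above 0.14 rad)).
It fails at once if the knob is gripped: the fingers press on two opposite sides of it at once ((contact force between the fingers and gear_fore_c2 above 1.5 N and contact force between the fingers and gear_fore_c3 above 1.5 N) or (contact force between the fingers and gear_fore_c4 above 1.5 N and contact force between the fingers and gear_fore_c5 above 1.5 N)).
It fails at once if a tube is lifted or knocked out of its groove (not (z of tube_0 in the frame of mixer between 0.068 and 0.087 m) or not (z of tube_1 in the frame of mixer between 0.068 and 0.087 m) or not (z of tube_2 in the frame of mixer between 0.068 and 0.087 m)).
It fails at once if a bystander on the worktop is shoved, lifted or tipped (distance of any of cup, oil, pen, dish from where it was at the start of the episode above 0.03 m or angle between any of cup, oil's own z axis and vertical above 0.5 rad).
It also fails if it takes over 61 s, if anything falls off the work surface, if the arm or the gripper's body presses on something with over 40 N, if the wrist force passes 120 N, or if a joint passes its speed limit or range.

## Working session

There is one attempt and no reset: what is moved stays moved. The work goes in short steps, each a Python script; the robot and the scene stay as the last script left them, time stands still between calls to the robot, and variables do not carry over. Pictures are saved under pics/ and viewed, at most 10 in all, crops included, and the job is handed in when it is done.

```bash
mkdir -p pics; ls
cat > h.py <<'E'
import numpy as np, cv2
from cell import r, optics
def grab(name):
    p=np.array(r.current_tool_pos()); q=np.array(r.current_ee_rot())
    im=optics.get_image(name); im['p']=p; im['q']=q
    return im
def c2w(im):
    if 'camera_from_world' in im: return np.linalg.inv(np.array(im['camera_from_world']))
    from scipy.spatial.transform import Rotation as R
    T=np.eye(4); T[:3,:3]=R.from_quat(im['q']).as_matrix(); T[:3,3]=im['p']
    return T@np.array(im['mount'])
def K(im): return np.array([[im['fx'],0,im['cx']],[0,im['fy'],im['cy']],[0,0,1.]])
def cloud(im):
    h,w=im['depth'].shape
    u,v=np.meshgrid(np.arange(w),np.arange(h))
    n=cv2.undistortPoints(np.stack([u,v],-1).reshape(-1,1,2).astype(np.float32),K(im),np.array(im['D'],float)).reshape(h,w,2)
    d=im['depth'][...,None]
    P=np.concatenate([n*d,d],-1)
    T=c2w(im); W=P@T[:3,:3].T+T[:3,3]; W[im['depth']==0]=np.nan
    return W
def project(im,pts):
    T=np.linalg.inv(c2w(im)); 
    return cv2.projectPoints(np.array(pts,float).reshape(-1,1,3),cv2.Rodrigues(T[:3,:3])[0],T[:3,3],K(im),np.array(im['D'],float))[0].reshape(-1,2)
def save(im,f,crop=None,s=1):
    a=im['pixels'][...,::-1]
    if crop: a=a[crop[1]:crop[3],crop[0]:crop[2]]
    cv2.imwrite('pics/'+f,cv2.resize(a,None,fx=s,fy=s,interpolation=cv2.INTER_CUBIC))
E
python3 - <<'E'
from h import *
for n in('top','scene'):
    im=grab(n); save(im,n+'0.png'); T=c2w(im); print(n,T[:3,3],T[:3,2],im['fx'],(im['depth']>0).mean())
    np.savez(n+'0.npz',**{k:np.array(v) for k,v in im.items()})
print(r.finger_overhang,r.current_ee_rot(),r.current_t())
E
```

```text
pics
top [ 0.24231182 -0.11932121  1.32239809] [ 0.21214142  0.01280939 -0.97715502] 489.5603228588035 0.9960703125
scene [-0.01591413 -0.4283395   0.7123753 ] [ 0.58404612  0.36594795 -0.72454967] 367.11271145203887 0.9959140625
0.022 [ 1.42927576e-01  9.89733015e-01 -5.02867160e-04 -1.18591562e-04] 0.1
```

View pics/top0.png

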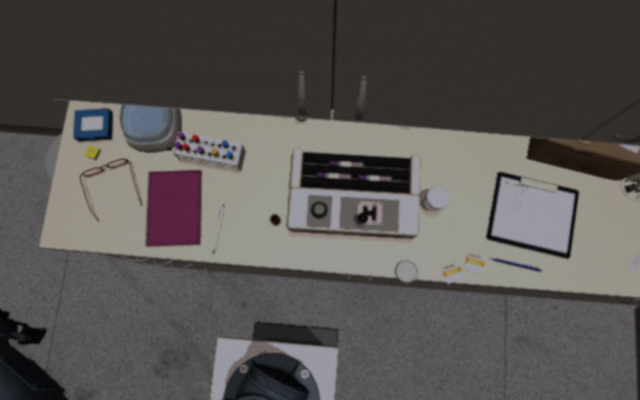

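View pics/scene0.png

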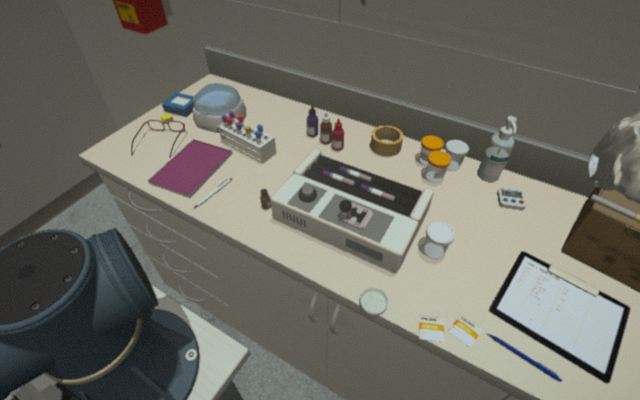

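The top view shows the mixer at px (289–420, 150–237), the gate plate near (370,213), the knob near (362,216) and the button near (319,209). The dish is at (406,271), the cup at (435,198) and the oil bottle at (275,219). Next I get rough 3D positions and take a wrist view.

Run:
```python
from h import *
im=dict(np.load('top0.npz')); W=cloud(im)
for n,(u,v) in dict(gate=(375,206),knob=(362,216),btn=(319,210),deckL=(297,215),deckR=(410,218),dish=(406,271),cup=(435,198),oil=(275,219),table=(340,255)).items():
    print(n,np.nanmedian(W[v-1:v+2,u-1:u+2].reshape(-1,3),0).round(4))
# deck/mixer mask: z 0.07..0.09
m=(abs(W[...,2]-0.08)<0.012)&(W[...,0]>0.3)
m[:,:285]=0; m[:,428:]=0; m[:145]=0; m[245:]=0
P=W[m][:,:2].astype(np.float32); print(cv2.minAreaRect(P), cv2.boxPoints(cv2.minAreaRect(P)))
# wrist view, camera over gate
from scipy.spatial.transform import Rotation as R
g=W[206,375]
import sys
for h in (0.34,0.3,0.27):
    try:
        r.move_to([g[0]-0.07,g[1]+0.04,h],[0.7071,0.7071,0,0]); break
    except r.PlanningError as e: print(e)
im=grab('wrist'); save(im,'w1.png'); np.savez('w1.npz',**{k:np.array(v) for k,v in im.items()})
print(im['mount'],im['fx'],im['p'],r.current_q(),r.current_t())
```

```text
gate [ 0.5145 -0.2252  0.0819]
knob [ 0.4746 -0.19    0.1374]
btn [ 0.488 -0.082  0.101]
deckL [ 0.4739 -0.0261  0.0809]
deckR [ 0.4905 -0.3173  0.0819]
dish [ 0.3596 -0.3248  0.0155]
cup [ 0.5518 -0.3824  0.073 ]
oil [0.4635 0.0322 0.0599]
table [ 0.3897 -0.1463 -0.0004]
((0.5509385466575623, -0.18018771708011627), (0.2163252830505371, 0.36338749527931213), 1.379492998123169) [[ 0.4384331  -0.00115058]
 [ 0.4471814  -0.36443275]
 [ 0.663444   -0.35922486]
 [ 0.6546957   0.00405732]]
[[-1.00765535e-03 -9.44534242e-01 -3.28411404e-01  8.65214108e-02]
 [ 9.99999270e-01 -1.17071440e-03  2.98787502e-04 -2.10318146e-04]
 [-6.66690988e-04 -3.28410863e-01  9.44534732e-01 -1.58962063e-01]
 [ 0.00000000e+00  0.00000000e+00  0.00000000e+00  1.00000000e+00]] 316.4982876571055 [ 0.44469888 -0.18467524  0.33989149] [-4.90384552e-01  1.16675854e-01  1.64113103e+00  7.15328399e-05
  1.38393654e+00 -4.91384206e-01] 2.9
```

View pics/w1.png

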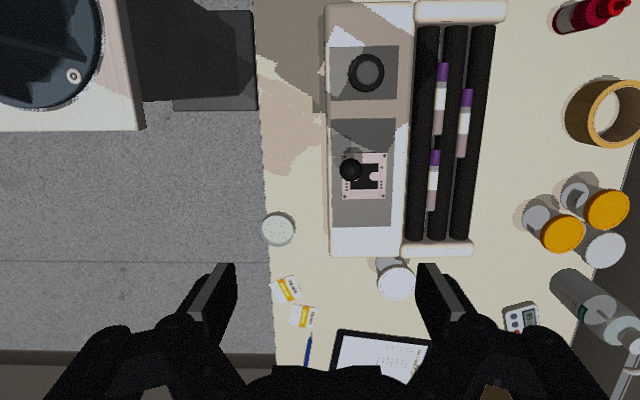

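The wrist view shows the gate plate at px (342–388, 152–199), the knob at (350,170) over the front-left slot, and the button at (366,72). I'll go closer for precise numbers.

Run:
```python
from h import *
r.move_to([0.495,-0.175,0.25],[0.7071,0.7071,0,0])
im=grab('wrist'); np.savez('w2.npz',**{k:np.array(v) for k,v in im.items()})
W=cloud(im); print(r.current_t())
# rectified ortho map at z=0.084, 0.25mm/px : rows = -x, cols = -y
x=np.arange(0.56,0.44,-0.00025); y=np.arange(-0.03,-0.28,-0.0005)
x=np.arange(0.56,0.44,-0.0004); y=np.arange(-0.03,-0.30,-0.0004)
X,Y=np.meshgrid(x,y,indexing='ij')
p=project(im,np.stack([X,Y,0*X+0.084],-1)).astype(np.float32).reshape(X.shape+(2,))
o=cv2.remap(im['pixels'],p[...,0],p[...,1],cv2.INTER_CUBIC)
cv2.imwrite('pics/o2.png',o[...,::-1]); np.save('o2.npy',o); print(o.shape)
# knob sphere fit
from scipy.optimize import least_squares
m=(W[...,2]>0.112)&(W[...,2]<0.16)&(abs(W[...,0]-0.49)<0.05)&(abs(W[...,1]+0.2)<0.04)
P=W[m]; print(len(P),P.min(0),P.max(0))
f=least_squares(lambda c:np.linalg.norm(P-c,axis=1)-0.0145,[0.478,-0.19,0.125],loss='soft_l1',f_scale=0.001)
print('knob',f.x, np.sqrt(np.mean(f.fun**2)))
m=(abs(W[...,2]-0.098)<0.008)&(abs(W[...,0]-0.49)<0.03)&(abs(W[...,1]+0.082)<0.03)
P=W[m]; print('btn',len(P),np.median(P,0),P.min(0),P.max(0))
```

```text
3.4417
(301, 675, 3)
663 [ 0.46097308 -0.20278734  0.12067553] [ 0.48742428 -0.17579666  0.13857752]
knob [ 0.47397473 -0.1901055   0.12293853] 0.0005414085290847689
btn 1717 [ 0.4922877  -0.07872826  0.09314548] [ 0.47133205 -0.10054463  0.09002474] [ 0.51385435 -0.05775266  0.10454007]
```

View pics/o2.png

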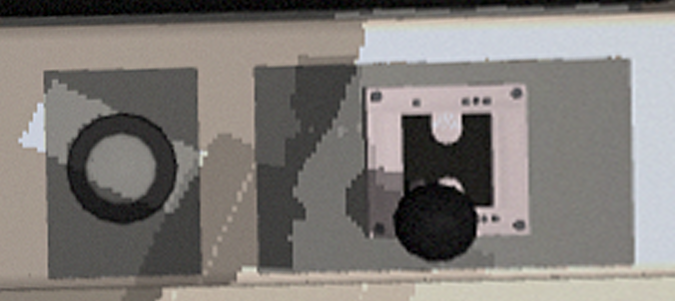

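The ortho view at 0.4 mm/px gives:
- **Plate:** holes centred on px (447,160), so the gate centre is about (0.496, −0.209) with yaw about 0.022.
- **Knob:** (435,221), matching the sphere fit at (0.474, −0.190).
- **Button:** centre near (122,167).

Next I refine the button, shut the gripper and push the lever back to the cross passage.

```bash
cat >> h.py <<'E'
from scipy.spatial.transform import Rotation as R
from scipy.optimize import least_squares
YAW=0.022; G=np.array([0.496,-0.209])
Q=(R.from_euler('z',YAW)*R.from_quat([.70710678,.70710678,0,0])).as_quat()
def g2w(a,b,z): 
    c,s=np.cos(YAW),np.sin(YAW); return [G[0]+c*a-s*b,G[1]+s*a+c*b,z]
def knob(im):
    W=cloud(im); c0=np.array(g2w(0,0,0))
    d=W[...,:2]-c0[:2]
    m=(W[...,2]>0.114)&(W[...,2]<0.142)&(np.abs(d).max(-1)<0.045)&(im['pixels'].max(-1)<70)
    P=W[m]
    f=least_squares(lambda c:np.linalg.norm(P-c,axis=1)-0.0145,[*np.median(P[:,:2],0),0.125],loss='soft_l1',f_scale=0.001).x
    c,s=np.cos(YAW),np.sin(YAW); e=f[:2]-G
    return len(P),[round(v,4) for v in (c*e[0]+s*e[1],-s*e[0]+c*e[1],f[2])]
E
python3 - <<'E'
from h import *
im=dict(np.load('w2.npz')); W=cloud(im); print('knob',knob(im))
c=np.array([0.56-167*.0004,-0.03-122*.0004])
# button: fit circle on top z>0.0945
m=(W[...,2]>0.096)&(np.linalg.norm(W[...,:2]-c,axis=-1)<0.02); P=W[m]
(cx,cy),rad=cv2.minEnclosingCircle(P[:,:2].astype(np.float32)); print('btn',cx,cy,rad,np.median(P,0),len(P))
d=np.linalg.norm(W[...,:2]-[cx,cy],axis=-1)
for a in range(0,30,2):
    s=(d>=a/1e3)&(d<(a+2)/1e3); print(a,s.sum(),np.percentile(W[s][:,2],[10,50,90]).round(4))
r.set_gripper(0.0)
print('F',r.current_contact_force(),r.current_opening(),r.current_t())
r.move_to(g2w(-0.075,0.0195,0.18),Q)
r.move_linear(g2w(-0.075,0.0195,0.135),vel=0.1)
im=grab('wrist'); save(im,'w3.png'); np.savez('w3.npz',**{k:np.array(v) for k,v in im.items()})
print('knob',knob(im),r.current_contact_force(),r.current_t())
E
```

```text
knob (645, [np.float64(-0.0216), np.float64(0.0194), np.float64(0.1229)])
btn 0.49259307980537415 -0.07874862849712372 0.0138152576982975 [ 0.4922877  -0.07901847  0.10207603] 725
0 15 [0.1018 0.1024 0.1032]
2 48 [0.1015 0.1024 0.103 ]
4 80 [0.1014 0.1021 0.1032]
6 112 [0.1012 0.1024 0.1034]
8 149 [0.1014 0.1023 0.1032]
10 178 [0.1014 0.1021 0.1031]
12 159 [0.0966 0.101  0.1023]
14 222 [0.0915 0.0924 0.0934]
16 250 [0.0913 0.0923 0.0933]
18 283 [0.0915 0.0923 0.0933]
20 236 [0.0904 0.0919 0.093 ]
22 280 [0.08  0.081 0.082]
24 350 [0.0801 0.081  0.0819]
26 379 [0.08   0.081  0.0819]
28 412 [0.0801 0.081  0.082 ]
F [-0.05855633  0.07329821 -0.45994669] 0.0037689337307277703 4.2083
knob (1740, [np.float64(-0.0213), np.float64(0.0193), np.float64(0.123)]) [-0.90026173  0.23061068  0.98077201] 5.35
```

View pics/w3.png

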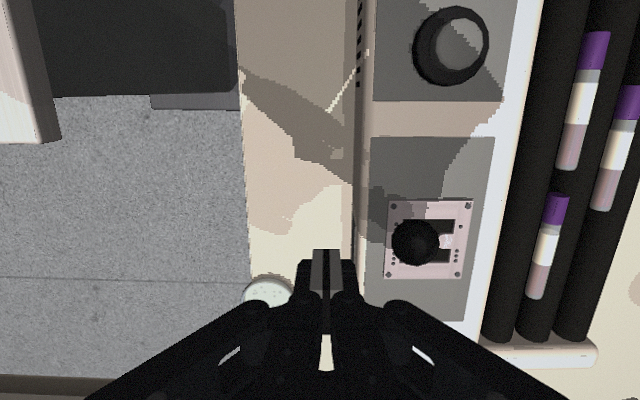

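The closed fingers are at px (298–355, 255–290), in front of the knob at (415,242). I measure the finger half-thickness from depth, then push.

Run:
```python
from h import *
im=dict(np.load('w3.npz')); W=cloud(im); p=im['p']
e=W[240:330,270:390]-p; c,s=np.cos(YAW),np.sin(YAW)
a=c*e[...,0]+s*e[...,1]; b=-s*e[...,0]+c*e[...,1]
for lo in (-.03,-.02,-.01,0,.01,.02):
    m=(e[...,2]>=lo)&(e[...,2]<lo+.01)&(abs(a)<.035)&(abs(b)<.05)
    if m.sum()>5: print(lo,m.sum(),'along push',a[m].min().round(4),a[m].max().round(4),'side',b[m].min().round(4),b[m].max().round(4))
# push in steps until knob expected near centre
for a in (-0.045,-0.040,-0.036):
    r.move_linear(g2w(a,0.0195,0.135),vel=0.05)
    im=grab('wrist'); print(a,knob(im),np.round(r.current_contact_force(),2),r.current_t())
```

```text
0.01 8 along push -0.005 0.0058 side 0.012 0.0124
0.02 468 along push -0.0138 0.0132 side 0.0077 0.0136
-0.045 (1703, [np.float64(-0.0215), np.float64(0.0193), np.float64(0.1229)]) [-0.27 -0.21  0.06] 6.15
-0.04 (1605, [np.float64(-0.0214), np.float64(0.0194), np.float64(0.1229)]) [0.4  0.04 0.03] 6.45
-0.036 (1491, [np.float64(-0.0214), np.float64(0.0194), np.float64(0.1229)]) [-0.12  0.99  0.57] 6.75
```

Run:
```python
from h import *
a=-0.036
while a<0.0:
    a+=0.003
    r.move_linear(g2w(a,0.0195,0.135),vel=0.05)
    k=knob(grab('wrist')); print(round(a,4),k[0],*map(float,k[1]),np.round(r.current_contact_force(),2),r.current_t())
    if k[1][0]>-0.0025: break
```

```text
-0.033 1411 -0.0215 0.0194 0.1229 [ 0.74 -0.55 -0.72] 7.05
-0.03 1329 -0.0215 0.0193 0.1229 [ 0.31 -0.45 -0.01] 7.35
-0.027 1266 -0.0216 0.0193 0.123 [ 0.05 -0.42 -0.57] 7.65
-0.024 1236 -0.0215 0.0193 0.123 [ 0.08 -0.7  -0.53] 7.95
-0.021 1229 -0.0216 0.0193 0.123 [ 0.49 -0.27 -0.88] 8.25
-0.018 1226 -0.0216 0.0194 0.1229 [-0.12  1.18  0.48] 8.55
-0.015 1270 -0.0214 0.0194 0.1229 [-0.34 -0.54  0.69] 8.85
-0.012 1338 -0.0215 0.0194 0.1228 [-0.55 -0.69 -0.44] 9.15
-0.009 1420 -0.0215 0.0194 0.1229 [-0.01  0.26 -0.52] 9.45
-0.006 1509 -0.0215 0.0194 0.1228 [-0.98 -1.3  -0.27] 9.75
-0.003 1603 -0.0215 0.0193 0.1229 [-0.39  0.02  0.8 ] 10.05
-0.0 1659 -0.0216 0.0194 0.1229 [ 0.67  0.24 -0.02] 10.35
0.003 1697 -0.0216 0.0194 0.1229 [0.19 0.3  0.06] 10.65
```

Run:
```python
from h import *
print(r.current_tool_pos(),r.current_ee_rot(),Q,g2w(0.003,0.0195,0.135),r.current_opening())
im=grab('wrist'); save(im,'w4.png')
im=grab('scene'); uv=project(im,[G[0],G[1],.1])[0].astype(int); x,y=uv; save(im,'s4.png',(x-90,y-80,x+90,y+60),4)
```

```text
[ 0.49859608 -0.18943094  0.13496638] [ 6.99262883e-01  7.14864616e-01 -3.07195894e-05 -2.98509841e-05] [0.69928598 0.71484202 0.         0.        ] [np.float64(0.49857030863444407), np.float64(-0.18943872413354124), 0.135] 0.0005923679825543632
```

View pics/s4.png

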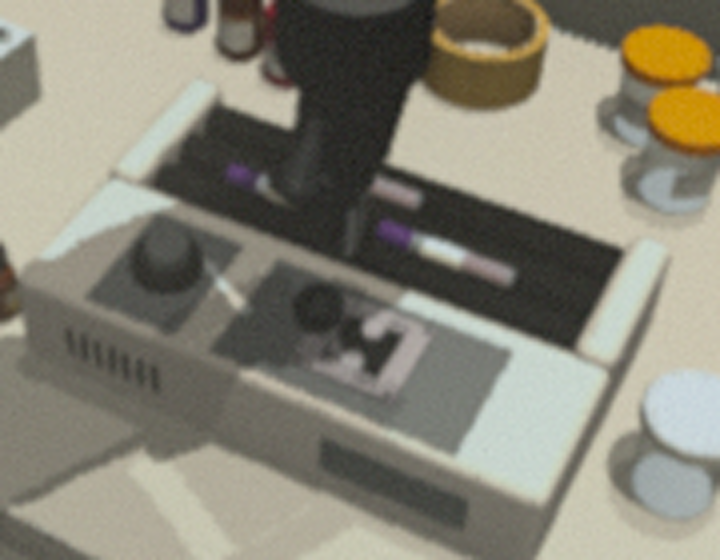

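View pics/w4.png

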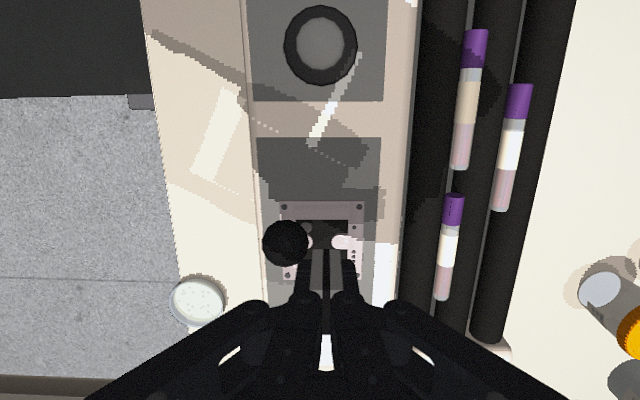

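Run:
```python
from h import *
im=grab('wrist'); p=im['p']; W=cloud(im)
for dz in (-.022,0,.02,.04,.06): print(dz,project(im,p+[0,0,dz]).round(0))
for v in range(244,300,4): print(v,(W[v,311]-p).round(4),(W[v,325]-p).round(4),im['depth'][v,311].round(3))
im=grab('scene'); W=cloud(im)
print(project(im,[p+[0,0,-.022],p,[G[0],G[1],.1]]))
uv=project(im,p+[0,0,-.01])[0].round().astype(int)
m=(np.linalg.norm(W[...,:2]-p[:2],axis=-1)<0.02)&(W[...,2]>.09)&(W[...,2]<.25)
print('scene lowest near tcp',np.sort(W[m][:,2])[:10].round(4))
```

```text
-0.022 [[326. 235.]]
0 [[326. 252.]]
0.02 [[326. 271.]]
0.04 [[326. 295.]]
0.06 [[326. 327.]]
244 [-0.0106 -0.0212 -0.0504] [-0.0003 -0.0228 -0.0539] 0.233
248 [-0.0108 -0.0263 -0.0538] [-0.0002 -0.0261 -0.0538] 0.238
252 [-0.0108 -0.03   -0.0544] [-0.0009  0.0136  0.0252] 0.24
256 [-0.0108 -0.0337 -0.0548] [-0.0008  0.0123  0.0268] 0.241
260 [-0.0075  0.0084  0.0239] [-0.0008  0.0132  0.0319] 0.153
264 [-0.0071  0.0125  0.0345] [-0.0008  0.0128  0.0348] 0.142
268 [-0.007   0.0125  0.038 ] [-0.0008  0.012   0.0368] 0.139
272 [-0.0068  0.0134  0.0425] [-0.0008  0.0126  0.0411] 0.134
276 [-0.0067  0.0126  0.0444] [-0.0008  0.0116  0.0426] 0.132
280 [-0.0065  0.0127  0.0474] [-0.0008  0.0122  0.0466] 0.13
284 [-0.0064  0.0126  0.0502] [-0.0008  0.0129  0.0504] 0.127
288 [-0.0063  0.0123  0.0524] [-0.0008  0.0127  0.0529] 0.125
292 [-0.0061  0.0136  0.0569] [-0.0008  0.0111  0.0532] 0.12
296 [-0.006   0.0137  0.0595] [-0.0007  0.0092  0.0532] 0.118
[[349.26438017 202.04710106]
 [349.76601884 195.18204796]
 [356.17499781 209.95680748]]
scene lowest near tcp [0.0939 0.1328 0.1328 0.134  0.1342 0.1344 0.1349 0.135  0.1506 0.151 ]
```

The fingers passed over the knob without touching it. Both camera views suggest the tips stand higher than TCP − 22 mm. I'll find the real tip height with a gentle touch on bare deck between the gate and the button.

Run:
```python
from h import *
print(r.finger_overhang)
r.move_linear(g2w(0.003,0.0195,0.165),vel=0.1)
r.move_linear(g2w(0.0,0.073,0.165),vel=0.15)
r.move_linear(g2w(0.0,0.073,0.115),vel=0.08)
z=0.115; f0=np.array(r.current_contact_force())
while z>0.082:
    z-=0.002; r.move_linear(g2w(0,0.073,z),vel=0.04)
    f=np.mean([r.current_contact_force() for _ in range(3)],0); print(round(z,4),f.round(1),np.round(r.current_tool_pos()[2],4))
    if abs(f[2]-f0[2])>4: break
im=grab('scene'); x,y=project(im,[G[0],G[1],.1])[0].astype(int); save(im,'s5.png',(x-90,y-80,x+90,y+60),4)
print(r.current_t(),knob(grab('wrist')))
```

```text
0.022
0.113 [0.6 0.  0.6] 0.1132
0.111 [-0.8 -0.1  0.5] 0.1109
0.109 [-0.4 -0.2  0.9] 0.1089
0.107 [-0.8  0.4  0.3] 0.1068
0.105 [-0.   0.1 -0.1] 0.1049
0.103 [-0.7  0.2 -0.2] 0.1029
0.101 [ 0.2 -0.4  0.5] 0.1009
0.099 [-0.1 -1.  -0.8] 0.0989
0.097 [0.6 0.2 0.5] 0.0969
0.095 [-0.2 -0.4  0.2] 0.0949
0.093 [-0.3  0.3 -0.4] 0.0929
0.091 [ 0.6 -0.9 -0.1] 0.0909
0.089 [-0.   0.5  0.5] 0.0889
0.087 [ 0.4  0.4 -0.3] 0.0869
0.085 [ 1.4 -0.4 -0. ] 0.0849
0.083 [-0.  -0.2 -0.1] 0.0829
0.081 [-0.4  0.3  0.1] 0.0809
  return _methods._mean(a, axis=axis, dtype=dtype,
  ret = um.true_divide(
Traceback (most recent call last):
  File "h.py", line 39, in knob
    f=least_squares(lambda c:np.linalg.norm(P-c,axis=1)-0.0145,[*np.median(P[:,:2],0),0.125],loss='soft_l1',f_scale=0.001).x
      ~~~~~~~~~~~~~^^^^^^^^^^^^^^^^^^^^^^^^^^^^^^^^^^^^^^^^^^^^^^^^^^^^^^^^^^^^^^^^^^^^^^^^^^^^^^^^^^^^^^^^^^^^^^^^^^^^^^^
ValueError: Initial guess is outside of provided bounds
```

View pics/s5.png

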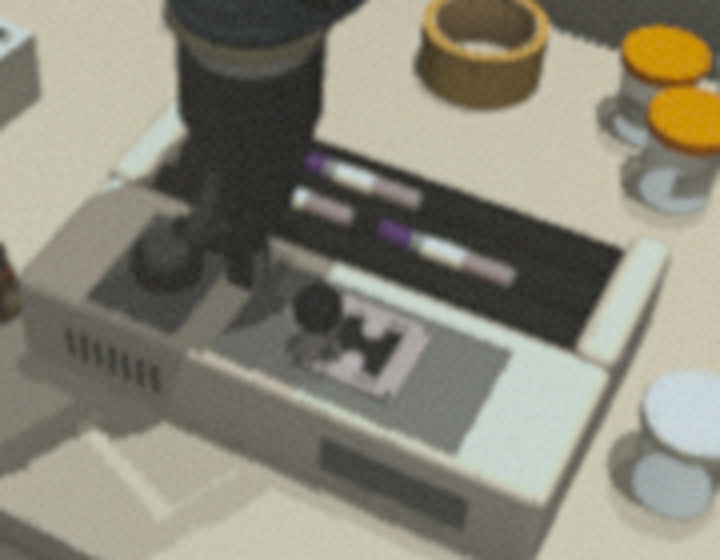

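Run:
```python
from h import *
im=grab('scene'); p=im['p']; W=cloud(im)
for dz in (-.022,0,.011,.022,.03): print(dz,project(im,p+[0,0,dz]).round(1), project(im,np.array(g2w(-0.007,0.062,p[2]+dz))).round(1))
m=(np.linalg.norm(W[...,:2]-p[:2],axis=-1)<0.022)&(W[...,2]>.086)&(W[...,2]<.25)
vs,us=np.nonzero(m)
for v in range(vs.min(),vs.max()+1): 
    s=vs==v
    if s.any(): print(v,us[s].min(),us[s].max(),(W[v,us[s]]-p).min(0).round(4),(W[v,us[s]]-p).max(0).round(4))
im=grab('wrist'); W=cloud(im)-p
for v in range(240,276,4): print(v,W[v,311].round(4),W[v,325].round(4))
print(r.current_t())
```

```text
-0.022 [[327.6 210.3]] [[330.2 213.9]]
0 [[327.6 204. ]] [[330.3 207.6]]
0.011 [[327.7 200.8]] [[330.4 204.4]]
0.022 [[327.7 197.5]] [[330.4 201.2]]
0.03 [[327.7 195.1]] [[330.5 198.7]]
166 338 338 [ 0.0091 -0.019   0.1197] [ 0.0091 -0.019   0.1197]
167 335 338 [ 0.0065 -0.0189  0.1153] [ 0.0095 -0.0133  0.1178]
168 329 338 [-0.0159 -0.0185  0.1112] [ 0.0104 -0.01    0.1297]
169 329 338 [-0.0146 -0.0186  0.1084] [ 0.0103 -0.0103  0.1257]
170 328 337 [-0.0181 -0.0183  0.1064] [ 0.0073 -0.0104  0.1254]
171 328 337 [-0.0182 -0.0191  0.1014] [ 0.0123 -0.0105  0.1228]
172 329 337 [-0.0171 -0.0192  0.1009] [ 0.01   -0.0123  0.12  ]
173 334 337 [-0.0092 -0.0198  0.0966] [ 0.0115 -0.0144  0.1145]
174 328 337 [-0.0188 -0.0195  0.0955] [ 0.0097 -0.0109  0.1151]
175 328 337 [-0.0182 -0.0168  0.0913] [ 0.011  -0.0106  0.1117]
176 328 337 [-0.0188 -0.0168  0.089 ] [ 0.0104 -0.011   0.1095]
177 328 337 [-0.0187 -0.0168  0.0856] [ 0.0108 -0.0109  0.1064]
178 329 337 [-0.0176 -0.0169  0.082 ] [ 0.0115 -0.0123  0.1037]
179 329 336 [-0.0155 -0.0174  0.0821] [ 0.0075 -0.0116  0.0991]
180 329 335 [-0.01
[... 1226 characters left out ...]
 324 331 [-0.0141 -0.0106  0.0224] [-0.0032  0.0025  0.0285]
201 326 330 [-0.0116 -0.0101  0.0163] [-0.0058  0.0005  0.024 ]
202 329 330 [-0.0063 -0.0096  0.0167] [-0.0059 -0.0072  0.0175]
240 [-0.0086  0.0069 -0.0004] [-0.0007  0.0068 -0.001 ]
244 [-0.0086  0.0036 -0.0021] [-0.0007  0.0044 -0.0008]
248 [-0.0085  0.0022  0.0001] [-0.0007  0.002  -0.0006]
252 [-0.0085 -0.0006 -0.0004] [-0.0008  0.0125  0.0233]
256 [-0.0085 -0.0028  0.0002] [-0.0008  0.0127  0.0276]
260 [-0.0075  0.0092  0.0255] [-0.0008  0.0122  0.0305]
264 [-0.0071  0.0124  0.0345] [-0.0008  0.0122  0.0339]
268 [-0.0069  0.0129  0.0387] [-0.0008  0.012   0.0371]
272 [-0.0068  0.0125  0.0413] [-0.0008  0.0123  0.0408]
17.0333
```

Both cameras agree that the tips actually stand about 20 mm behind the TCP, and no contact at TCP 0.081 rules out the stated 22 mm ahead. I use that and push at TCP z ≈ 0.094 (tips at about 0.114), watching the knob.

```bash
cat >> h.py <<'E'
def rel(P):
    c,s=np.cos(YAW),np.sin(YAW); e=P[...,:2]-G
    return np.stack([c*e[...,0]+s*e[...,1],-s*e[...,0]+c*e[...,1]],-1)
def knob(im):
    W=cloud(im); d=rel(W); t=rel(im['p'])
    fin=(abs(d[...,0]-t[0])<0.018)&(abs(d[...,1]-t[1])<0.016)
    m=(W[...,2]>0.116)&(W[...,2]<0.144)&(np.abs(d).max(-1)<0.043)&(im['pixels'].max(-1)<80)&~fin
    P=W[m]
    if len(P)<60: return len(P),None
    f=least_squares(lambda c:np.linalg.norm(P-c,axis=1)-0.0145,[*np.median(P[:,:2],0),0.122],loss='soft_l1',f_scale=0.001).x
    return len(P),[round(float(v),4) for v in (*rel(f),f[2])]
def step(a,b,z,vel=0.05):
    r.move_linear(g2w(a,b,z),vel=vel)
    k=knob(grab('wrist')); f=np.round(r.current_contact_force(),1)
    print(round(a,4),round(b,4),k,f,round(r.current_t(),2)); return k,f
E
python3 - <<'E'
from h import *
r.move_linear(g2w(0,0.073,0.14),vel=0.15)
r.move_linear(g2w(-0.065,0.0195,0.14),vel=0.2)
r.move_linear(g2w(-0.065,0.0195,0.094),vel=0.1)
k,f=step(-0.056,0.0195,0.094)
a=-0.050
while a<-0.024:
    k,f=step(a,0.0195,0.094)
    if np.linalg.norm(f)>12 or (k[1] and k[1][0]>-0.003): break
    a+=0.003
E
```

```text
-0.056 0.0195 (2496, [-0.0213, 0.0193, 0.123]) [-0.  -0.3 -0.3] 19.14
-0.05 0.0195 (2199, [-0.0213, 0.0193, 0.123]) [-0.   0.1 -0. ] 19.46
-0.047 0.0195 (2088, [-0.0196, 0.0193, 0.1233]) [-0.8  0.5  1.1] 19.76
-0.044 0.0195 (2091, [-0.0164, 0.0195, 0.1239]) [-0.6 -0.6  0.2] 20.06
-0.041 0.0195 (2099, [-0.0132, 0.0196, 0.1243]) [-0.7  0.6  0.1] 20.36
-0.038 0.0195 (2107, [-0.0101, 0.0196, 0.1247]) [-0.3 -0.2  0.3] 20.66
-0.035 0.0195 (2096, [-0.0071, 0.0197, 0.125]) [ 0.5 -0.7  0.5] 20.96
-0.032 0.0195 (2112, [-0.004, 0.0197, 0.1251]) [-0.4  0.9  0.7] 21.26
-0.029 0.0195 (2121, [-0.001, 0.0197, 0.1252]) [-1.   0.2  0.8] 21.56
```

Lever is now in the cross passage (knob a ≈ −1 mm). Next I push it to the right from its left side.

Run:
```python
from h import *
r.move_linear(g2w(-0.042,0.0195,0.094),vel=0.15)
r.move_linear(g2w(-0.042,0.0195,0.145),vel=0.2)
r.move_linear(g2w(0.0,0.062,0.145),vel=0.2)
r.move_linear(g2w(0.0,0.062,0.094),vel=0.12)
b=0.05
while b>-0.004:
    k,f=step(0.0,b,0.094)
    if np.linalg.norm(f)>12 or (k[1] and k[1][1]<-0.0205): break
    b-=0.004
```

```text
0.0 0.05 (329, [-0.0008, 0.0198, 0.1248]) [-0.9 -0.8  0.7] 23.68
0.0 0.046 (257, [-0.0012, 0.0194, 0.1248]) [ 0.3 -0.7  0.4] 23.98
0.0 0.042 (221, [-0.0013, 0.0176, 0.1252]) [ 0.7  0.9 -0.1] 24.28
0.0 0.038 (235, [-0.0019, 0.0134, 0.1259]) [-0.1 -0.1 -0. ] 24.58
0.0 0.034 (244, [-0.0011, 0.0098, 0.1264]) [-0.6 -0.1 -1. ] 24.88
0.0 0.03 (252, [-0.0012, 0.0057, 0.1266]) [-0.2 -0.9 -0.4] 25.18
0.0 0.026 (255, [0.0013, 0.0009, 0.1543]) [ 0.6 -1.4 -0.5] 25.48
0.0 0.022 (257, [0.0002, -0.0026, 0.1546]) [-0.7  0.5  0.2] 25.78
0.0 0.018 (250, [-0.0011, -0.0059, 0.1267]) [-0.6  0.8 -0.2] 26.08
0.0 0.014 (238, [-0.0006, -0.0097, 0.1263]) [ 0.6 -0.2 -0.1] 26.38
0.0 0.01 (231, [-0.0006, -0.0136, 0.1258]) [ 0.7  0.5 -0.2] 26.68
0.0 0.006 (215, [-0.0015, -0.0177, 0.1252]) [0.  0.  0.6] 26.98
0.0 0.002 (196, [-0.0006, -0.0216, 0.1243]) [-0.5  0.8 -0.3] 27.28
```

Run:
```python
from h import *
r.move_linear(g2w(0.0,0.012,0.094),vel=0.15)
r.move_linear(g2w(0.0,0.012,0.145),vel=0.2)
r.move_linear(g2w(-0.045,-0.0215,0.145),vel=0.2)
r.move_linear(g2w(-0.045,-0.0215,0.094),vel=0.12)
a=-0.034
while a<0.004:
    k,f=step(a,-0.0215,0.094)
    if -f[0]>6: break
    a+=0.004 if a<-0.012 else 0.0015
```

```text
-0.034 -0.0215 (2370, [-0.0009, -0.0229, 0.1251]) [-0.1 -0.1 -0.2] 29.37
-0.03 -0.0215 (2100, [-0.001, -0.0229, 0.125]) [-0.4 -0.3 -0.2] 29.67
-0.026 -0.0215 (1997, [0.002, -0.0229, 0.1251]) [ 0.8 -0.1 -0.3] 29.97
-0.022 -0.0215 (2015, [0.0061, -0.0228, 0.1248]) [-0.2  0.4 -0. ] 30.27
-0.018 -0.0215 (2034, [0.0102, -0.0227, 0.1244]) [-0.  -0.3 -0.5] 30.57
-0.014 -0.0215 (2073, [0.0142, -0.0226, 0.124]) [ 0.1  0.6 -1.3] 30.87
-0.01 -0.0215 (2097, [0.0181, -0.0224, 0.1233]) [-0.8  0.1 -0.5] 31.17
-0.0085 -0.0215 (2090, [0.0192, -0.0224, 0.123]) [-0.3 -0.6  0.7] 31.47
-0.007 -0.0215 (2098, [0.0207, -0.0222, 0.1227]) [-0.3 -0.4 -1.4] 31.77
-0.0055 -0.0215 (2115, [0.0222, -0.0221, 0.1223]) [-1.1 -0.8 -0.4] 32.07
-0.004 -0.0215 (2133, [0.0237, -0.022, 0.122]) [ 0.2 -0.2 -1.2] 32.37
-0.0025 -0.0215 (2142, [0.0251, -0.0219, 0.1216]) [-0.4 -0.  -0.2] 32.67
-0.001 -0.0215 (2114, [0.026, -0.0219, 0.1214]) [-4.7 -1.3 -0.3] 32.97
0.0005 -0.0215 (2102, [0.0266, -0.0218, 0.1212]) [-7.2 -1.5  1.8] 33.27
```

Third gear is home: knob 26.6 mm back, and the force is rising against the slot end. Next is the button.

Run:
```python
from h import *
r.move_linear(g2w(-0.02,-0.0215,0.094),vel=0.1)
r.move_linear(g2w(-0.02,-0.0215,0.15),vel=0.2)
print(knob(grab('wrist')))
B=[0.4924,-0.0788]
r.move_linear([*B,0.15],vel=0.2)
r.move_linear([*B,0.092],vel=0.1)
z=0.092
while z>0.055:
    z-=0.0015; r.move_linear([*B,z],vel=0.03)
    f=np.mean([r.current_contact_force() for _ in range(3)],0); print(round(z,4),f.round(1),round(r.current_tool_pos()[2],4),round(r.current_t(),2))
    if f[2]>11: r.sleep(0.4); print(r.current_contact_force()); break
```

```text
(1451, [0.0261, -0.0217, 0.1211])
0.0905 [-0.   0.  -0.8] 0.0908 36.01
0.089 [-0.4 -0.3  0.5] 0.089 36.26
0.0875 [-0.5  0.5 -0.3] 0.0874 36.51
0.086 [ 0.7 -0.6  1.7] 0.086 36.76
0.0845 [0.4 0.5 1.9] 0.0846 37.01
0.083 [0.1 0.4 3.9] 0.083 37.26
0.0815 [ 1.2 -0.   5.5] 0.0815 37.51
0.08 [0.9 0.5 5.1] 0.08 37.76
0.0785 [-5.3  1.3 22.8] 0.0797 38.01
[-5.59151463  1.90010299 23.05687197]
```

Run:
```python
from h import *
r.move_linear([0.4924,-0.0788,0.15],vel=0.1)
r.move_linear([0.495,-0.175,0.25],vel=0.25)
im=grab('wrist'); W=cloud(im); print(knob(im))
m=np.linalg.norm(W[...,:2]-[0.4924,-0.0788],axis=-1)<0.01; print('btn z',np.median(W[m][:,2]))
save(im,'w6.png'); print(r.current_contact_force(),r.current_t())
```

```text
(594, [0.0259, -0.0216, 0.1211])
btn z 0.10223251483916435
[-0.34339431  0.43188519  1.22407594] 40.0333
```

View pics/w6.png

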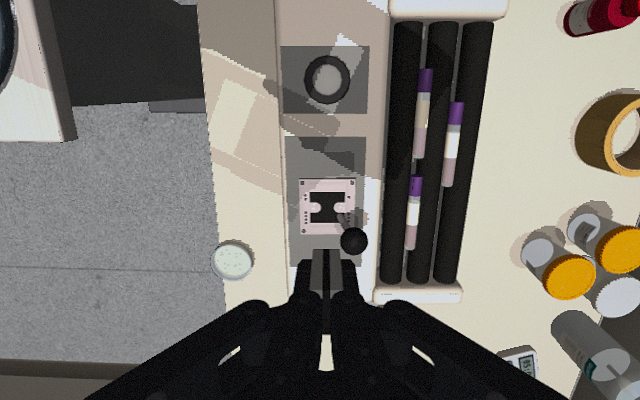

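The knob at px (354,240) leans into the back right slot, the button at (327,78) is up again, and the tubes and dish are undisturbed.

```bash
python3 -c "
from cell import r
print(r.hand_in())"
```

```text
the job is handed in; nothing more can be done
None
```

The lever is fully home in third gear, the start button was then pressed to its stop and sprang back, the tubes and dish looked undisturbed in the last picture (cup, oil and pen not re-checked), and the job was handed in at about 40 s; no verdict was returned.

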